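Snap the spray cap back onto the pitcher rinser

TASK

Put the pitcher rinser back together: take the smaller of the two round steel caps from the counter, set it over the upright stud in the middle of the rinser tray and press it straight down through the click until it is fully home on its rubber seal. Do not ease off when it clicks: finish while still pressing the cap firmly down, squashing the seal, and stay there without letting go. Leave the larger cap, the milk pitcher and the tamper where they are.

Things in the scene. Friction and masses are not known exactly. Their poses are not given: they have to be found in the camera images.
- cap: the spray cap to fit: the smaller of the two plain steel caps, a 50 g cylinder 34 mm in diameter and 36 mm tall with a flat closed top, standing mouth down. Origin: centre of its open lower rim; z up along its axis. Any yaw will do. Its bore is 28 mm wide and 31 mm deep; a rounded bead inside the mouth, centred 2 mm above the lower rim, narrows it to about 22 mm. Grip it by its sides from above, or press on its top
- cap_top (a point): centre of the cap's flat top, 36 mm above its origin
- rinser: the pitcher rinser: a low steel tray 170 mm (its x) by 130 mm (its y) fixed to the counter, floor 12 mm and rim 16 mm above the counter, black slots in its floor. Origin: centre of its underside at counter height. In the middle stands an upright steel stud 18 mm in diameter, its top 50 mm above the counter and tapered to 11 mm over the last 5 mm. Four smooth spring-loaded detent balls stick out of the stud, centred 35.8 mm above the counter, to a diameter of 27 mm
- stud_top (a point): centre of the stud's tip, on the stud's axis, 50 mm above the counter
- seat (a point): fixed point on the stud's axis at the height of the relaxed rubber seal's top, 28 mm above the counter. The cap is home when its lower rim is at this height or just below. Coming down, the rim clears the stud's top 22 mm above this point, the bead meets the detents when the rim is about 11 mm above it, the push needed rises to roughly 8 to 12 N, and about 6 mm above it the resistance drops away and the detents pull the cap down (the click)
- seal (a joint): squash of the rubber seal, a black disc 36 mm in diameter round the stud's foot, on which the cap's rim lands: 0 when relaxed, growing as the cap is pressed down, about 4 N per mm, hard stop at 0.003 m (12 N). Pressing firmly means at least about 6 N, that is more than 0.0015 m, kept up to the end; 2 to 3 mm is right
- large_cap: bystander: the larger steel cap, the same plain shape but 54 mm in diameter, 36 mm tall, 120 g; origin at the centre of its underside. It does not fit; leave it
- pitcher: bystander: blue-grey milk pitcher, 86 mm wide, 100 mm tall, with a side handle; origin at the centre of its underside
- tamper: bystander: dark steel coffee tamper standing on its 56 mm wide foot, 82 mm tall; origin at the centre of its underside

How it is judged:
By the outcome, as a careful person would: the job done as asked, in the order asked, and still so for the second after the job is handed in, while the arm keeps its last pose, push and grip.
It also fails if it takes over 48 s, if anything falls off the work surface, if the arm or the gripper's body presses on something with over 40 N, if the wrist force passes 120 N, or if a joint passes its speed limit or range.

ROBOT

A 7-joint arm with a two-finger parallel gripper is mounted at the origin on the work surface. World frame = base frame: x ahead of the robot, y to its left, z up, the work surface at z = 0. Lengths are in m, angles in rad, forces in N, time in s.
With the tool pointing down it reaches from about 0.35 to 0.9 m from the base axis. Payload 8.1 kg.
Tool frame: the origin (TCP) lies midway between the tips of the shut fingers; the grasp point (between the pads) lies 19 mm behind it; x points along the fingers, z is the direction in which the jaws open and shut, and the axes are right-handed (so a half turn about x gives the same grasp; the last joint's range is limited). The gripper opens to 92 mm and grips with 3 to 60 N. Pads are 19 mm wide; open, the fingers measure 130 mm over their backs; the gripper's body (75 mm by 190 mm) begins 47 mm behind the grasp point.
Start: joints at [1.247, 0.434, 0.025, 1.573, -0.012, 1.134, -0.075], TCP at [0.137, -0.61, 0.227] pointing down, gripper open.
Joint ranges: [-2.62, 2.62], [-0.44, 2.09], [-1.27, 1.32], [0.08, 2.57], [-1.32, 4.46], [0.12, 2], [-2.74, 2.74]. Speed limits (rad/s): [2.22, 2.22, 3.01, 3.01, 3.14, 3.14, 3.14].

INTERFACE

Orientations are given as a rotation vector (axis times angle).
In Python, from cell import arm gives the robot as it stands. The module is installed in compiled form; this text tells all that it offers.
- The arm moves only by the tool move_arm, never from a script. Its argument "steps" is text: rows parted by semicolons, each of 5 numbers parted by spaces: the shift along the tool's x, y, z in m, then the turn about the tool's x in rad, then the closure in counts, from 0 (fully open) to 255 (shut). A call has 1 to 10 rows; each row is the pose to reach, as a shift and turn from the pose commanded when the call began, along the tool's axes at that moment; what a row does not reach only later rows make up. A row lasts 1/12 s, in which the tool goes at most 41.7 mm and 7.16 degrees, less where a joint would pass 70% of its speed; a pose out of reach is approached as far as the arm can. A call with a gripper value outside its range is refused whole. The fingers move at their own pace and stop on an object; "squeeze" is the grip in N (left out, the last holds). Time passes only in rows, so rows that repeat a pose let the fingers close. It gives the time, the measured TCP pose, the force and the opening at its end, in the units of the state.
- arm.observe(): the state, without advancing time (a new reading comes with each control period).
- arm.get_image(name): name is "side" or "top"; returns a dict with "img" (480x640x3 uint8, blue, green, red), "z_map" (480x640 float32, m along the optical axis (not along the pixel's ray), 0 where there is no reading), "vfov" (degrees; the focal length in pixels is half the picture's height over the tangent of half this angle, whatever the lens; pixels are square), "cx", "cy" (the principal point, pixels), "extrinsics" (4x4, takes a point from camera to world coordinates). Camera axes: x right, y up, looking along -z (the intrinsics and any distortion apply to the point x, -y, -z); pixel columns grow to the right and rows downward; lengths in m; the calibration is good to about 2 mm. A picture is of the moment at which its call begins.
- arm.sign_off(): hands the job in, once; it reports no verdict.
The state is a dict: "clock": time; "joints": joint angles; "dq": joint speeds; "joint_efforts": joint torques, N m; "position": TCP position; "ee_rot": TCP orientation; "force": force on the tool from outside, world axes, zero at the start; "ft_torque": the same for the moment, N m; "width": opening from 0.0 (shut) to 1.0 (fully open).
Only numpy, scipy, OpenCV 4.12 (cv2) and the standard library are available. Lean on these libraries where they do the work, as an engineer would, in place of code of your own. Each camera call takes 0.05 s, during which the arm holds its last target.

## Working session

There is one attempt and no reset: what is moved stays moved. The work goes in short steps, Python scripts to look and compute and a tool call to move; the robot and the scene stay as the last step left them, time stands still between calls to the robot, and variables do not carry over. Pictures are saved under pics/ and viewed, and the job is handed in when it is done.

Besides the shell and the picture viewer there is one more tool, called after "Call:" as name(argument=value, ...) on one line, values as JSON. move_arm: Moves the arm, as the interface text tells. Its arguments: {"type":"object","properties":{"steps":{"type":"string"},"squeeze":{"type":"number"}},"required":["steps"]}

```bash
mkdir -p pics; python3 - <<'E'
from cell import arm
import cv2
s=arm.observe(); print({k:s[k] for k in('clock','position','ee_rot','force','width')})
for n in('side','top'):
    d=arm.get_image(n); cv2.imwrite(f'pics/{n}0.png',d['img']); print(n,d['vfov'],d['cx'],d['cy'],d['extrinsics'],[k for k in d]); 
E
```

```text
{'clock': 0.0, 'position': array([ 0.13670814, -0.60935063,  0.22595222]), 'ee_rot': array([ 1.04603726,  1.3068608 , -1.04460408]), 'force': array([-0.03307892,  0.50528086, -0.85806454]), 'width': 0.9979642295026581}
side 44.792062122312444 318.5662332242094 234.11245416338664 [[-0.77922507  0.29698582 -0.55191278  0.01392853]
 [-0.62656517 -0.39018054  0.67466675  0.67116973]
 [-0.01497917  0.87152657  0.49011943  0.61705414]
 [ 0.          0.          0.          1.        ]] ['img', 'z_map', 'vfov', 'cx', 'cy', 'extrinsics']
top 55.57449648371742 318.44835254241093 235.62380512531487 [[-0.00638909  0.99910167 -0.04189308  0.55402671]
 [-0.99995691 -0.00666546 -0.0064607  -0.09207572]
 [-0.00673413  0.04185     0.99910121  0.91480408]
 [ 0.          0.          0.          1.        ]] ['img', 'z_map', 'vfov', 'cx', 'cy', 'extrinsics']
```

View pics/side0.png

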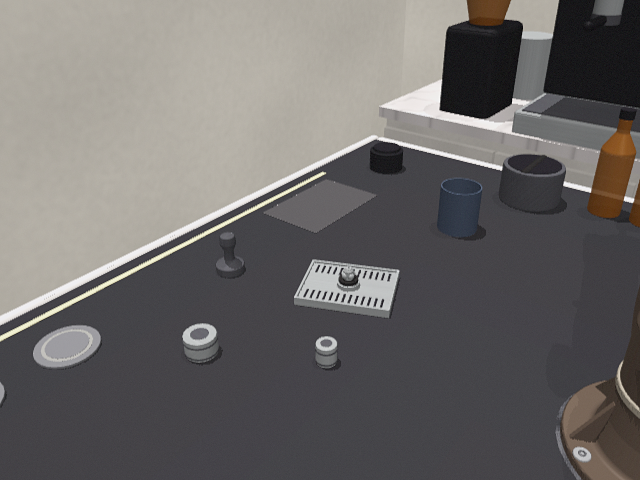

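View pics/top0.png

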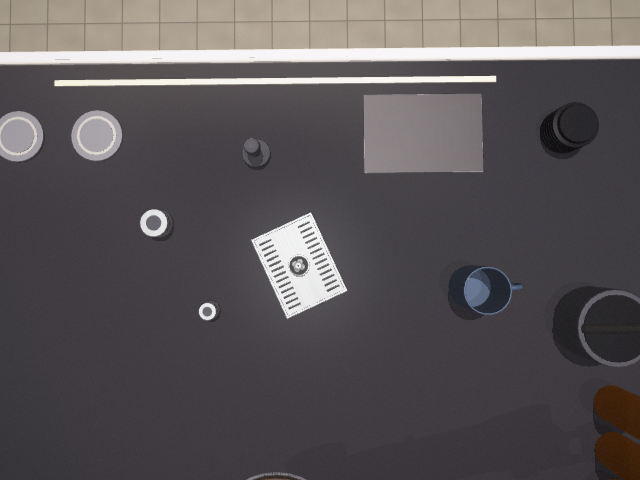

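The side view shows the small cap at about (326,352), the tray stud at (348,275) and the large cap at (200,342). In the top view the small cap is at (208,311), the stud at (299,265) and the large cap at (155,223). Next I'll measure the cap and stud.

```bash
cat > h.py <<'E'
import numpy as np, cv2
from cell import arm
def ray(d,u,v):
    f=240/np.tan(np.radians(d['vfov']/2)); E=d['extrinsics']
    c=np.array([(u-d['cx'])/f,-(v-d['cy'])/f,-1.]); return E[:3,3],E[:3,:3]@c
def onz(d,u,v,z):
    o,r=ray(d,u,v); return o+r*(z-o[2])/r[2]
def tri(a,b):
    (o1,r1),(o2,r2)=a,b
    t=np.linalg.lstsq(np.c_[r1,-r2],o2-o1,rcond=None)[0]
    p,q=o1+r1*t[0],o2+r2*t[1]; return (p+q)/2,np.linalg.norm(p-q)
def pts(d):
    f=240/np.tan(np.radians(d['vfov']/2));v,u=np.mgrid[:480,:640];z=d['z_map']
    c=np.stack([(u-d['cx'])/f*z,-(v-d['cy'])/f*z,-z],-1);E=d['extrinsics']
    return c@E[:3,:3].T+E[:3,3]
E
python3 - <<'E'
from h import *
D={n:arm.get_image(n) for n in('top','side')}
for n,reg in(('top',dict(cap=(208,311,20),stud=(299,265,20),big=(155,223,25))),('side',dict(cap=(326,352,24),stud=(348,275,28),big=(200,342,28)))):
    d=D[n];P=pts(d)
    for k,(u,v,r) in reg.items():
        s=np.s_[v-r:v+r,u-r:u+r];p=P[s].reshape(-1,3);z=d['z_map'][s].ravel()
        ok=z>0;p=p[ok]
        lo=.030 if k!='stud' else .04
        m=(p[:,2]>lo)&(p[:,2]<.06)
        print(n,k,m.sum(),'tab',np.percentile(p[:,2],[5,50,98]).round(4),'mean',p[m].mean(0).round(4),'min',p[m].min(0).round(4),'max',p[m].max(0).round(4))
    for k in('cap','stud'):
        u,v,r=reg[k]; c=d['img'][v-r:v+r,u-r:u+r]
        cv2.imwrite(f'pics/{n}_{k}.png',cv2.resize(c,None,fx=10,fy=10,interpolation=cv2.INTER_NEAREST))
a=[cv2.resize(cv2.imread(f'pics/{n}_{k}.png'),(380,290*1)) for n in D for k in('cap','stud')]
cv2.imwrite('pics/crops.png',np.vstack([np.hstack(a[:2]),np.hstack(a[2:])]))
E
```

```text
top cap 256 tab [-0.0014  0.0017  0.039 ] mean [0.448  0.1275 0.0369] min [0.4321 0.1117 0.03  ] max [0.4644 0.1445 0.0407]
top stud 104 tab [0.0107 0.0137 0.0495] mean [ 0.5349 -0.0475  0.0467] min [ 0.5231 -0.0584  0.0401] max [ 0.5461 -0.0354  0.056 ]
top big 625 tab [-0.001   0.0023  0.0395] mean [0.6185 0.2319 0.0372] min [0.5921 0.2059 0.0302] max [0.6449 0.2593 0.0417]
side cap 288 tab [-0.0033 -0.0012  0.0353] mean [0.4462 0.1302 0.0339] min [0.4299 0.1109 0.03  ] max [0.4645 0.1459 0.0368]
side stud 61 tab [-0.0032  0.0098  0.0396] mean [ 0.5323 -0.0444  0.045 ] min [ 0.5261 -0.0543  0.0402] max [ 0.5398 -0.0361  0.0496]
side big 635 tab [-0.0032 -0.0008  0.0356] mean [0.6165 0.2343 0.0342] min [0.591  0.2053 0.03  ] max [0.6459 0.2601 0.0379]
```

View pics/crops.png

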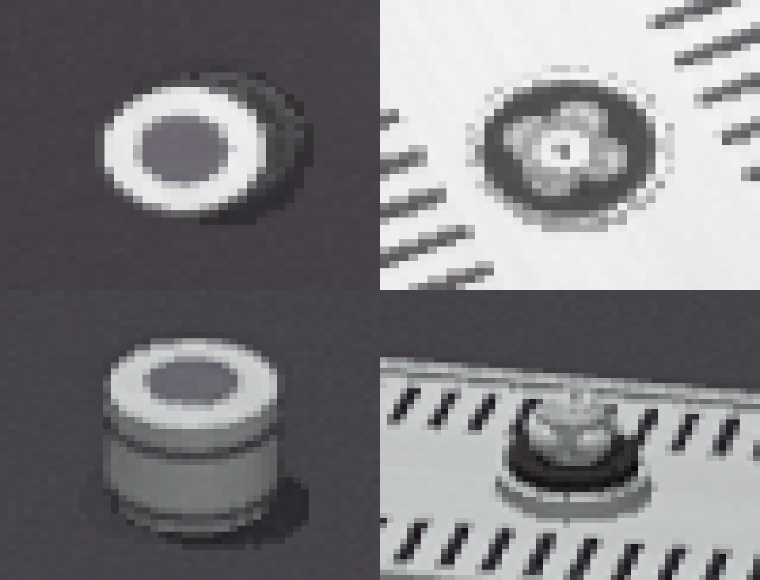

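```bash
python3 - <<'E'
from h import *
from scipy.spatial.transform import Rotation as R
D={n:arm.get_image(n) for n in('top','side')}
# cap top: bright ring contour at its flat top
C={}
for n,(u,v,r),th in(('top',(208,311,20),170),('side',(326,346,16),185)):
    g=cv2.cvtColor(D[n]['img'],cv2.COLOR_BGR2GRAY)[v-r:v+r,u-r:u+r]
    g=cv2.resize(g,None,fx=8,fy=8,interpolation=cv2.INTER_CUBIC)
    cs,_=cv2.findContours((g>th).astype(np.uint8),cv2.RETR_EXTERNAL,cv2.CHAIN_APPROX_NONE)
    c=max(cs,key=cv2.contourArea); e=cv2.fitEllipse(c)
    C[n]=((e[0][0]+.5)/8-.5+u-r,(e[0][1]+.5)/8-.5+v-r); print(n,C[n],np.array(e[1])/8, onz(D[n],*C[n],.036))
S={'top':(298.0,265.5),'side':(348.5,266.8)}
for n in S: print('stud',n,onz(D[n],*S[n],.05))
for X in(C,S): print(tri(ray(D['top'],*X['top']),ray(D['side'],*X['side'])))
# stud foot: seal black disc centre in top (z .028)
g=cv2.cvtColor(D['top']['img'],cv2.COLOR_BGR2GRAY)[245:285,279:319]
g=cv2.resize(g,None,fx=8,fy=8,interpolation=cv2.INTER_CUBIC)
cs,_=cv2.findContours((g<110).astype(np.uint8),cv2.RETR_EXTERNAL,cv2.CHAIN_APPROX_NONE)
c=max([c for c in cs if cv2.pointPolygonTest(c,(160,160),False)>=0] or cs,key=cv2.contourArea);e=cv2.fitEllipse(c)
q=((e[0][0]+.5)/8-.5+279,(e[0][1]+.5)/8-.5+245);print('seal',q,np.array(e[1])/8,onz(D['top'],*q,.028))
s=arm.observe();print(R.from_rotvec(s['ee_rot']).as_matrix().round(3),s['position'],s['clock'])
E
```

```text
top (206.9149341583252, 311.02791595458984) [16.56223679 16.80614662] [0.44732002 0.12880365 0.036     ]
side (325.86502265930176, 343.2925500869751) [13.38416004 20.363554  ] [0.44634634 0.12950723 0.036     ]
stud top [ 0.53385708 -0.04735363  0.05      ]
stud side [ 0.53412034 -0.04837952  0.05      ]
(array([0.44707806, 0.12888662, 0.03522652]), np.float64(0.0003700938699899668))
(array([ 0.53371635, -0.0474958 ,  0.0506115 ]), np.float64(0.00038074459220088113))
seal (298.31251525878906, 265.081844329834) [17.59533501 17.85192108] [ 0.53415164 -0.04682736  0.028     ]
[[-0.     0.976  0.219]
 [ 0.     0.219 -0.976]
 [-1.    -0.    -0.001]] [ 0.13679207 -0.6096854   0.22646417] 0.3
```

Both views agree: the cap is at (0.447, 0.129) with its top at about 0.035, and the stud is at (0.534, -0.0475) with its top at about 0.0506. I'll move toward the cap and turn the jaws so the side camera can see between them.

Call:
move_arm(steps="0 0.031 -0.02 -0.12 0; 0 0.063 -0.039 -0.24 0; 0 0.094 -0.059 -0.36 0; 0 0.125 -0.078 -0.48 0; 0 0.157 -0.098 -0.6 0; 0 0.188 -0.118 -0.72 0; 0 0.22 -0.137 -0.84 0; 0 0.251 -0.157 -0.96 0; 0 0.282 -0.177 -1.08 0; 0 0.314 -0.196 -1.2 0", squeeze=60)

```text
clock: 1.13
position: [0.4011, -0.3484, 0.227]
ee_rot: [0.113, 1.568, -0.114]
force: [0.7, -0.8, 0.2]
width: 0.999
```

```bash
cat > go.py <<'E'
import sys
from h import *
from scipy.spatial.transform import Rotation as R
s=arm.observe();M=R.from_rotvec(s['ee_rot']).as_matrix()
print(s['clock'],'pos',s['position'].round(4),'yawz',np.degrees(np.arctan2(M[1,2],M[0,2])).round(2),'F',s['force'].round(2),'w',round(s['width'],3),'j',np.round(s['joints'],2))
print(M.round(3).tolist())
if len(sys.argv)>3:
    t=np.array([float(x) for x in sys.argv[1:4]]);print('tool delta',(M.T@(t-s['position'])).round(4))
E
python3 go.py 0.447 0.129 0.15
```

```text
1.1333 pos [ 0.4011 -0.3484  0.227 ] yawz -8.27 F [ 0.72 -0.82  0.23] w 0.999 j [ 0.9   0.31 -0.36  1.78  0.12  1.07  0.35]
[[0.0, 0.144, 0.99], [-0.0, 0.99, -0.144], [-1.0, -0.0, 0.0]]
tool delta [ 0.0768  0.4791 -0.0233]
```

Call:
move_arm(steps="0 0.04 -0.002 -0.09 0; 0 0.08 -0.004 -0.18 0; 0 0.12 -0.006 -0.27 0; 0 0.16 -0.008 -0.36 0; 0 0.2 -0.01 -0.45 0; 0 0.24 -0.012 -0.54 0; 0 0.28 -0.014 -0.63 0; 0 0.32 -0.016 -0.72 0; 0 0.36 -0.018 -0.8 0; 0 0.4 -0.02 -0.82 0")

```text
clock: 1.97
position: [0.4402, 0.0503, 0.227]
ee_rot: [-0.528, 1.505, 0.527]
force: [0.8, -0.3, -0.4]
width: 1.003
```

```bash
python3 go.py 0.447 0.129 0.10
```

```text
1.9667 pos [0.4402 0.0503 0.227 ] yawz 38.63 F [ 0.77 -0.29 -0.43] w 1.003 j [ 0.41  0.22 -0.75  1.95  0.17  1.04  0.26]
[[0.001, -0.624, 0.781], [-0.0, 0.781, 0.624], [-1.0, -0.001, 0.0]]
tool delta [0.127  0.0573 0.0544]
```

Call:
move_arm(steps="0.02 0.02 0.02 0 0; 0.045 0.04 0.04 0 0; 0.08 0.0573 0.0544 0 0; 0.11 0.0573 0.0544 0 0; 0.127 0.0573 0.0544 0 0; 0.127 0.0573 0.0544 0 0; 0.127 0.0573 0.0544 0 0")

```text
clock: 2.55
position: [0.447, 0.1273, 0.0995]
ee_rot: [-0.525, 1.508, 0.525]
force: [-0.0, 1.4, 0.5]
width: 0.999
```

```bash
python3 go.py 0.447 0.129 0.007; python3 - <<'E'
from h import *
d=arm.get_image('side');cv2.imwrite('pics/s1.png',cv2.resize(d['img'][200:400,220:460],None,fx=3,fy=3))
E
```

```text
2.55 pos [0.447  0.1273 0.0995] yawz 38.41 F [-0.01  1.38  0.53] w 0.999 j [ 0.15  0.43 -0.69  2.06  0.39  0.78 -0.11]
[[-0.002, -0.621, 0.784], [-0.0, 0.784, 0.621], [-1.0, 0.001, -0.002]]
tool delta [0.0925 0.0012 0.0012]
```

View pics/s1.png

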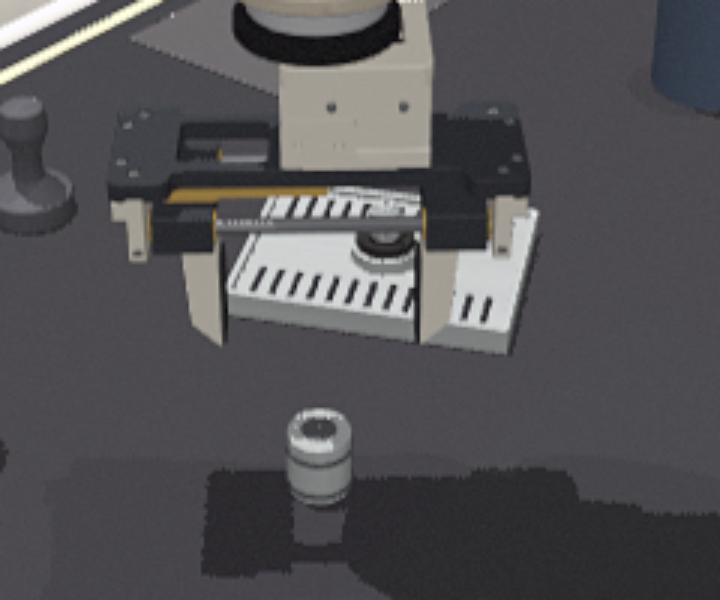

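The side picture shows the cap at crop x≈320, midway between the fingers at x≈225 and 418. I'll descend and grip.

Call:
move_arm(steps="0.03 0.001 0.001 0 0; 0.06 0.001 0.001 0 0; 0.082 0.001 0.001 0 0; 0.092 0.001 0.001 0 0; 0.092 0.001 0.001 0 0; 0.092 0.001 0.001 0 150; 0.092 0.001 0.001 0 255; 0.092 0.001 0.001 0 255; 0.092 0.001 0.001 0 255; 0.092 0.001 0.001 0 255", squeeze=60)

```text
clock: 3.43
position: [0.4482, 0.1288, 0.0085]
ee_rot: [-0.524, 1.505, 0.524]
force: [0.2, 0.0, -1.1]
width: 0.685
```

Call:
move_arm(steps="0 0 0 0 255; 0 0 0 0 255; 0 0 0 0 255; 0 0 0 0 255")

```text
clock: 3.77
position: [0.4476, 0.1287, 0.0077]
ee_rot: [-0.524, 1.507, 0.524]
force: [-0.5, 0.4, 0.4]
width: 0.396
```

```bash
python3 go.py 0.447 0.129 0.007
```

```text
3.7667 pos [0.4476 0.1287 0.0077] yawz 38.38 F [-0.46  0.37  0.38] w 0.396 j [ 0.03  0.57 -0.57  2.13  0.56  0.58 -0.27]
[[-0.0, -0.621, 0.784], [-0.0, 0.784, 0.621], [-1.0, -0.0, -0.0]]
tool delta [ 0.0007  0.0006 -0.0002]
```

Call:
move_arm(steps="0 0 0 0 255; 0 0 0 0 255; 0 0 0 0 255; 0 0 0 0 255; 0 0 0 0 255; -0.02 0 0 0 255; -0.04 0 0 0 255; -0.07 0 0 0 255; -0.09 0 0 0 255; -0.09 0 0 0 255")

```text
clock: 4.6
position: [0.4495, 0.1298, 0.1011]
ee_rot: [-0.524, 1.501, 0.524]
force: [1.3, -0.2, -1.5]
width: 0.365
```

```bash
python3 go.py 0.5339 -0.0474 0.098; python3 - <<'E'
from h import *
d=arm.get_image('side');cv2.imwrite('pics/s2.png',cv2.resize(d['img'][200:400,220:460],None,fx=3,fy=3))
E
```

```text
4.6 pos [0.4495 0.1298 0.1011] yawz 38.38 F [ 1.32 -0.19 -1.46] w 0.365 j [ 0.15  0.43 -0.7   2.06  0.39  0.78 -0.12]
[[0.005, -0.621, 0.784], [0.001, 0.784, 0.621], [-1.0, -0.002, 0.005]]
tool delta [ 0.0032 -0.1913 -0.0438]
```

View pics/s2.png

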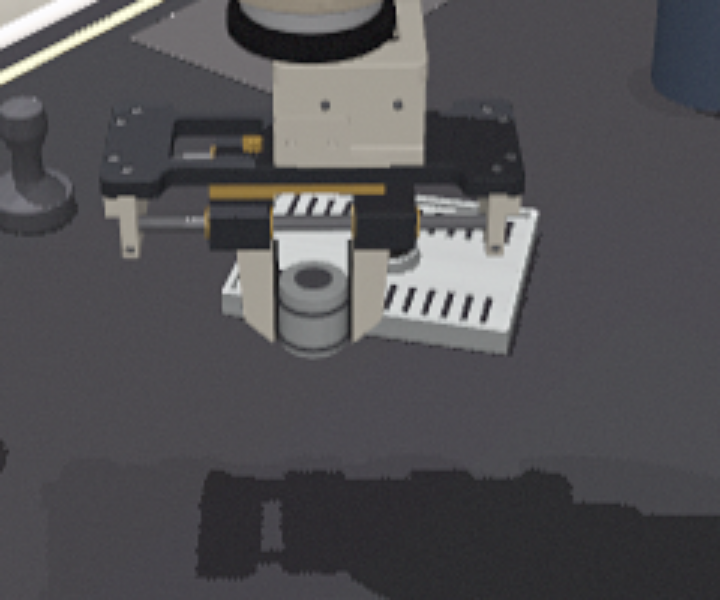

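The cap is gripped upright (crop x≈313, y≈310). I'll carry it over the stud.

Call:
move_arm(steps="0 -0.03 -0.006 0 255; 0 -0.06 -0.013 0 255; 0 -0.09 -0.02 0 255; 0 -0.12 -0.026 0 255; 0 -0.15 -0.033 0 255; 0 -0.175 -0.039 0 255; 0 -0.192 -0.042 0 255; 0 -0.192 -0.042 0 255; 0 -0.192 -0.042 0 255; 0 -0.192 -0.042 0 255")

```text
clock: 5.48
position: [0.533, -0.047, 0.0968]
ee_rot: [-0.524, 1.508, 0.526]
force: [0.2, 0.8, -0.4]
width: 0.362
```

```bash
python3 go.py 0.5339 -0.0474 0.065; python3 - <<'E'
from h import *
d=arm.get_image('side');cv2.imwrite('pics/s3.png',cv2.resize(d['img'][200:320,268:428],None,fx=5,fy=5))
E
python3 go.py 0.5339 -0.0474 0.065
```

```text
5.4833 pos [ 0.533  -0.047   0.0968] yawz 38.43 F [ 0.25  0.8  -0.38] w 0.362 j [ 0.46  0.53 -0.65  1.9   0.41  0.85  0.27]
[[-0.002, -0.622, 0.783], [0.001, 0.783, 0.622], [-1.0, 0.001, -0.001]]
tool delta [ 0.0318 -0.001   0.0005]
5.5333 pos [ 0.5331 -0.0466  0.0971] yawz 38.48 F [ 0.1  -0.18 -0.79] w 0.362 j [ 0.46  0.53 -0.65  1.9   0.41  0.85  0.27]
[[-0.001, -0.622, 0.783], [0.001, 0.783, 0.622], [-1.0, 0.001, -0.001]]
tool delta [ 0.0321 -0.0012  0.0001]
```

View pics/s3.png

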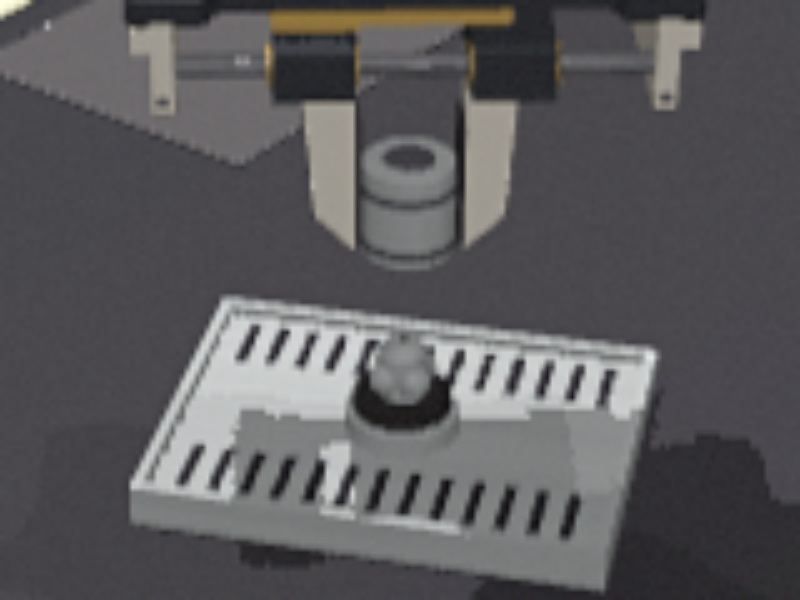

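Cap is at crop x≈409 and the stud tip at about (404,337). I'll measure the held cap against the stud.

```bash
python3 - <<'E'
from h import *
d=arm.get_image('side')
g=cv2.cvtColor(d['img'],cv2.COLOR_BGR2GRAY)[224:240,336:364]
g8=cv2.resize(g,None,fx=8,fy=8,interpolation=cv2.INTER_CUBIC)
for th in(85,95,105):
    cs,_=cv2.findContours((g8<th).astype(np.uint8),cv2.RETR_LIST,cv2.CHAIN_APPROX_NONE)
    for c in cs:
        if 800<cv2.contourArea(c)<8000 :
            e=cv2.fitEllipse(c);u=(e[0][0]+.5)/8-.5+336;v=(e[0][1]+.5)/8-.5+224
            print(th,(round(u,2),round(v,2)),np.array(e[1]).round(1)/8,onz(d,u,v,.1255).round(4))
print('stud',onz(d,348.4,266.9,.05))
# outer edge of the cap body: silhouettes in rows
print(g[6:9])
t=arm.get_image('top');cv2.imwrite('pics/t3.png',cv2.resize(t['img'][190:340,220:380],None,fx=4,fy=4))
E
```

```text
85 (349.18, 230.96) [ 4.3875 10.1125] [ 0.5321 -0.0464  0.1255]
95 (349.19, 231.0) [ 4.825 10.45 ] [ 0.532  -0.0463  0.1255]
105 (349.18, 231.04) [ 5.2875 10.775 ] [ 0.532  -0.0461  0.1255]
stud [ 0.5340656  -0.04800019  0.05      ]
[[155 158 136  41  97 121 132 132 105  61  61  60  62  60  59  62  59  58
   99 132 134 135 107  29  23 161 157 155]
 [155 158 137  39 119 130 128 131  87  60  59  62  60  65  63  63  62  59
   61 131 131 132 137  39  33 160 156 155]
 [154 158 135  37 125 134 132 131 115  79  57  58  60  61  61  61  61  77
   89 130 132 131 136  40  43 160 156 155]]
```

View pics/t3.png

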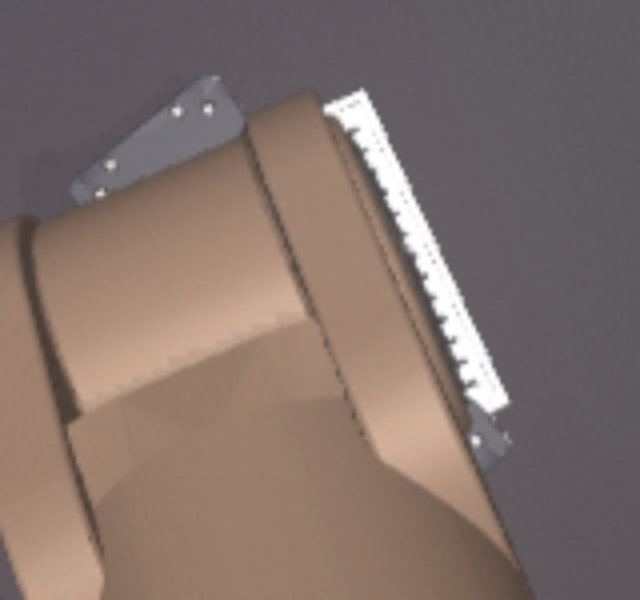

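The top view is blocked by the arm. The side view and the TCP reading both ask for about -1.2 to -2.7 mm in tool y. I'll correct by -1.8 mm, lower to just above the stud and look again.

Call:
move_arm(steps="0.01 -0.0018 0.0003 0 255; 0.02 -0.0018 0.0003 0 255; 0.03 -0.0018 0.0003 0 255; 0.036 -0.0018 0.0003 0 255; 0.036 -0.0018 0.0003 0 255; 0.036 -0.0018 0.0003 0 255; 0.036 -0.0018 0.0003 0 255")

```text
clock: 6.22
position: [0.5354, -0.0489, 0.0618]
ee_rot: [-0.524, 1.506, 0.525]
force: [0.2, -0.5, -1.4]
width: 0.361
```

```bash
python3 - <<'E'
from h import *
d=arm.get_image('side');cv2.imwrite('pics/s4.png',cv2.resize(d['img'][200:320,268:428],None,fx=5,fy=5))
g=cv2.cvtColor(d['img'],cv2.COLOR_BGR2GRAY)[238:262,338:360]
g8=cv2.resize(g,None,fx=8,fy=8,interpolation=cv2.INTER_CUBIC)
zt=arm.observe()['position'][2]-.0075+.036
for th in(85,95,105):
    cs,_=cv2.findContours((g8<th).astype(np.uint8),cv2.RETR_LIST,cv2.CHAIN_APPROX_NONE)
    for c in cs:
        if 800<cv2.contourArea(c)<8000 :
            e=cv2.fitEllipse(c);u=(e[0][0]+.5)/8-.5+338;v=(e[0][1]+.5)/8-.5+238
            print(th,(round(u,2),round(v,2)),np.array(e[1]).round(1)/8,zt,onz(d,u,v,zt).round(4))
E
python3 go.py .5339 -.0476 .0365
```

```text
85 (348.78, 247.55) [4.4625 9.85  ] 0.09050366679487495 [ 0.5339 -0.0482  0.0905]
95 (348.75, 247.55) [ 4.8875 10.175 ] 0.09050366679487495 [ 0.5339 -0.0482  0.0905]
105 (348.73, 247.57) [ 5.3 10.5] 0.09050366679487495 [ 0.534  -0.0481  0.0905]
6.2667 pos [ 0.5355 -0.049   0.062 ] yawz 38.39 F [-0.6   0.51 -0.67] w 0.365 j [ 0.44  0.58 -0.62  1.92  0.46  0.79  0.23]
[[0.001, -0.621, 0.784], [0.0, 0.784, 0.621], [-1.0, -0.0, 0.0]]
tool delta [ 0.0255  0.0021 -0.0004]
```

View pics/s4.png

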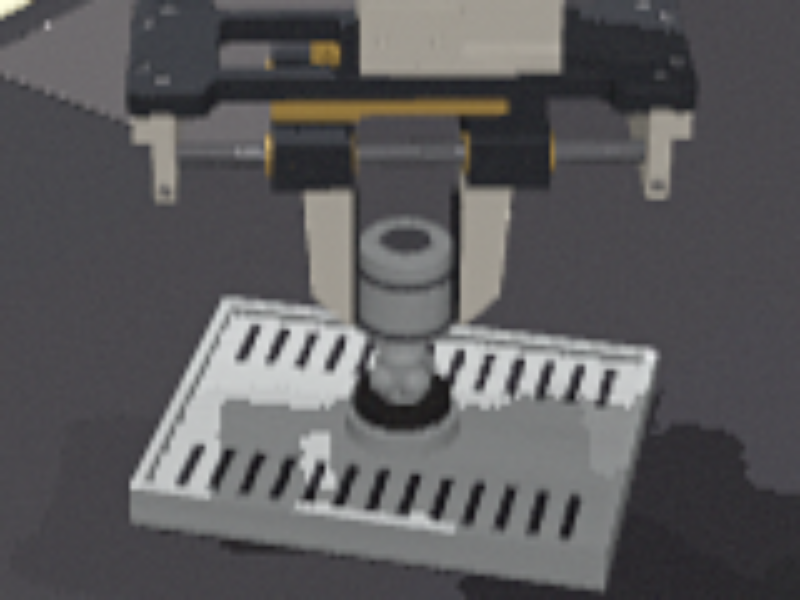

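The cap top is now at (0.534, -0.048) in the side view, matching the stud axis. I'll lower it over the stud to just above the detents.

Call:
move_arm(steps="0.003 0.0005 0 0 255; 0.006 0.0005 0 0 255; 0.009 0.0005 0 0 255; 0.011 0.0005 0 0 255; 0.012 0.0005 0 0 255; 0.012 0.0005 0 0 255; 0.012 0.0005 0 0 255")

```text
clock: 6.85
position: [0.5349, -0.0487, 0.0497]
ee_rot: [-0.524, 1.507, 0.524]
force: [0.5, 0.2, -0.6]
width: 0.362
```

```bash
python3 - <<'E'
from h import *
d=arm.get_image('side');cv2.imwrite('pics/s5.png',cv2.resize(d['img'][200:320,268:428],None,fx=5,fy=5))
E
python3 go.py .5339 -.0476 .0365
```

```text
6.9 pos [ 0.535  -0.0486  0.0498] yawz 38.39 F [ 0.66  1.   -0.53] w 0.361 j [ 0.43  0.59 -0.6   1.93  0.48  0.76  0.22]
[[0.0, -0.621, 0.784], [-0.0, 0.784, 0.621], [-1.0, -0.0, 0.0]]
tool delta [ 0.0133  0.0015 -0.0002]
```

View pics/s5.png

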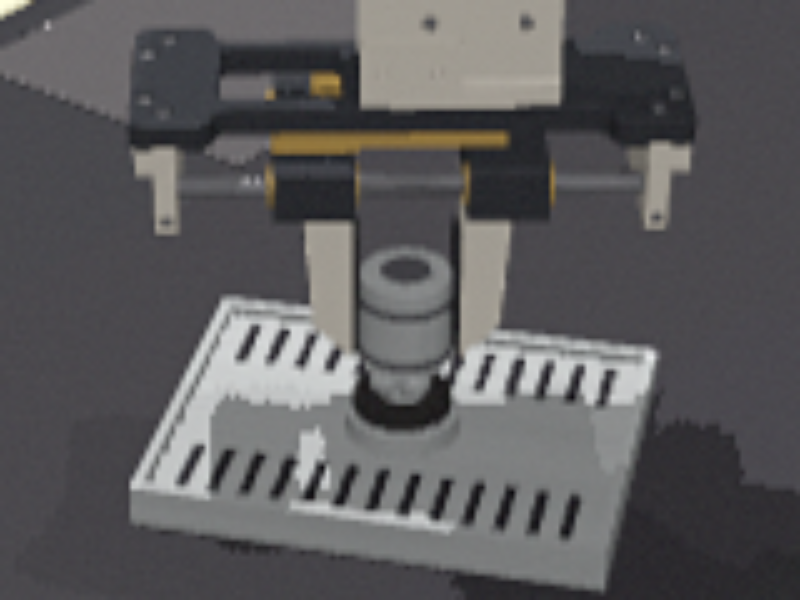

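The cap is over the stud tip (crop x≈406) and the lateral forces are about zero. I'll press into the click.

Call:
move_arm(steps="0.002 0.0005 0 0 255; 0.004 0.0005 0 0 255; 0.006 0.0005 0 0 255; 0.008 0.0005 0 0 255; 0.0095 0.0005 0 0 255; 0.011 0.0005 0 0 255")

```text
clock: 7.4
position: [0.5347, -0.0476, 0.0388]
ee_rot: [-0.524, 1.506, 0.525]
force: [0.8, 2.4, -5.0]
width: 0.365
```

```bash
python3 go.py .5339 -.0476 .0365
```

```text
7.4 pos [ 0.5347 -0.0476  0.0388] yawz 38.42 F [ 0.83  2.42 -5.05] w 0.365 j [ 0.42  0.61 -0.59  1.94  0.49  0.74  0.2 ]
[[0.0, -0.621, 0.784], [0.001, 0.784, 0.621], [-1.0, 0.0, 0.001]]
tool delta [ 0.0023  0.0005 -0.0007]
```

The z force has reversed to -5 N, so the detents are pulling the cap down and the click has passed. I'll go on pressing onto the seal.

Call:
move_arm(steps="0.001 0 0 0 255; 0.002 0 0 0 255; 0.003 0 0 0 255; 0.004 0 0 0 255; 0.004 0 0 0 255; 0.004 0 0 0 255")

```text
clock: 7.9
position: [0.5348, -0.0479, 0.035]
ee_rot: [-0.524, 1.506, 0.525]
force: [-0.4, 3.9, 2.1]
width: 0.365
```

```bash
python3 go.py .5339 -.0476 .0335;sleep 0; python3 - <<'E'
from h import *
d=arm.get_image('side');cv2.imwrite('pics/s6.png',cv2.resize(d['img'][200:320,268:428],None,fx=5,fy=5))
E
python3 go.py
```

```text
7.9 pos [ 0.5348 -0.0479  0.035 ] yawz 38.4 F [-0.39  3.87  2.08] w 0.365 j [ 0.41  0.61 -0.59  1.95  0.5   0.73  0.2 ]
[[0.0, -0.621, 0.784], [0.0, 0.784, 0.621], [-1.0, -0.0, 0.001]]
tool delta [ 0.0015  0.0008 -0.0005]
7.95 pos [ 0.5349 -0.048   0.035 ] yawz 38.4 F [-1.26  3.76  2.25] w 0.361 j [ 0.41  0.61 -0.59  1.95  0.5   0.73  0.2 ]
[[0.001, -0.621, 0.784], [0.0, 0.784, 0.621], [-1.0, -0.0, 0.001]]
```

View pics/s6.png

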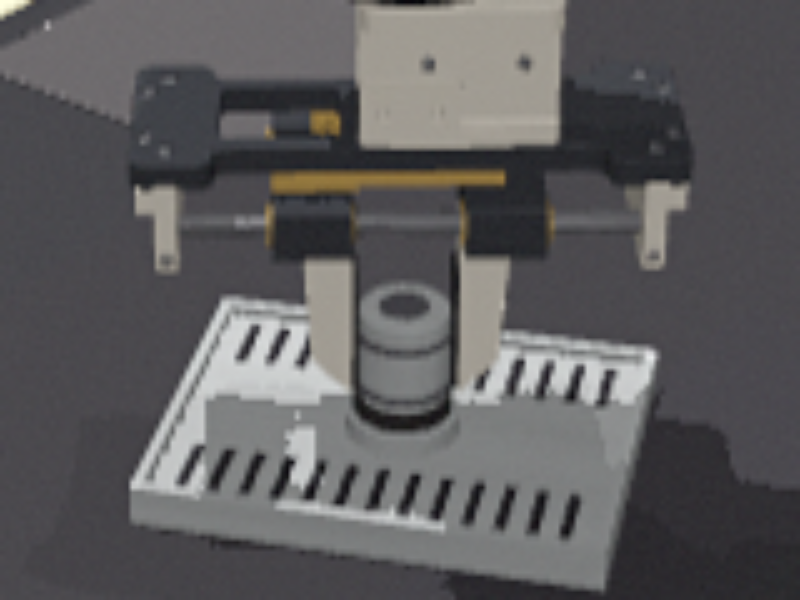

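The cap is touching the seal: z force is about +2 N with a black strip of seal still visible. I'll keep pressing and ease the sideways force.

Call:
move_arm(steps="0.0005 0.0006 0.0003 0 255; 0.001 0.0006 0.0003 0 255; 0.001 0.0006 0.0003 0 255; 0.001 0.0006 0.0003 0 255")

```text
clock: 8.28
position: [0.5348, -0.0479, 0.0341]
ee_rot: [-0.525, 1.506, 0.524]
force: [-1.6, 1.3, 4.6]
width: 0.368
```

```bash
python3 go.py
```

```text
8.2833 pos [ 0.5348 -0.0479  0.0341] yawz 38.37 F [-1.64  1.33  4.6 ] w 0.368 j [ 0.41  0.61 -0.59  1.95  0.5   0.73  0.2 ]
[[0.001, -0.621, 0.784], [-0.0, 0.784, 0.621], [-1.0, -0.001, 0.0]]
```

Call:
move_arm(steps="0.0005 0 0 0 255; 0.001 0 0 0 255; 0.001 0 0 0 255; 0.001 0 0 0 255")

```text
clock: 8.62
position: [0.5349, -0.0479, 0.0333]
ee_rot: [-0.525, 1.506, 0.523]
force: [-1.5, 1.3, 7.9]
width: 0.363
```

```bash
python3 go.py
```

```text
8.6167 pos [ 0.5349 -0.0479  0.0333] yawz 38.37 F [-1.5   1.27  7.89] w 0.363 j [ 0.41  0.61 -0.59  1.95  0.5   0.73  0.2 ]
[[0.001, -0.621, 0.784], [-0.001, 0.784, 0.621], [-1.0, -0.001, 0.0]]
```

Call:
move_arm(steps="0.0003 0 0 0 255; 0.0006 0 0 0 255; 0.0006 0 0 0 255; 0.0006 0 0 0 255; 0.0006 0 0 0 255; 0.0006 0 0 0 255")

```text
clock: 9.12
position: [0.5349, -0.0479, 0.0328]
ee_rot: [-0.525, 1.506, 0.523]
force: [-1.0, 1.9, 10.2]
width: 0.364
```

```bash
python3 go.py;python3 - <<'E'
from h import *
d=arm.get_image('side');cv2.imwrite('pics/s7.png',cv2.resize(d['img'][200:320,268:428],None,fx=5,fy=5));cv2.imwrite('pics/s7f.png',d['img'])
E
python3 go.py
```

```text
9.1167 pos [ 0.5349 -0.0479  0.0328] yawz 38.37 F [-1.05  1.94 10.18] w 0.364 j [ 0.41  0.61 -0.59  1.95  0.5   0.73  0.2 ]
[[0.001, -0.621, 0.784], [-0.001, 0.784, 0.621], [-1.0, -0.001, 0.0]]
9.1667 pos [ 0.5349 -0.0479  0.0328] yawz 38.37 F [-1.99  2.39  9.26] w 0.362 j [ 0.41  0.61 -0.59  1.95  0.5   0.73  0.2 ]
[[0.001, -0.621, 0.784], [-0.001, 0.784, 0.621], [-1.0, -0.001, 0.0]]
```

View pics/s7.png

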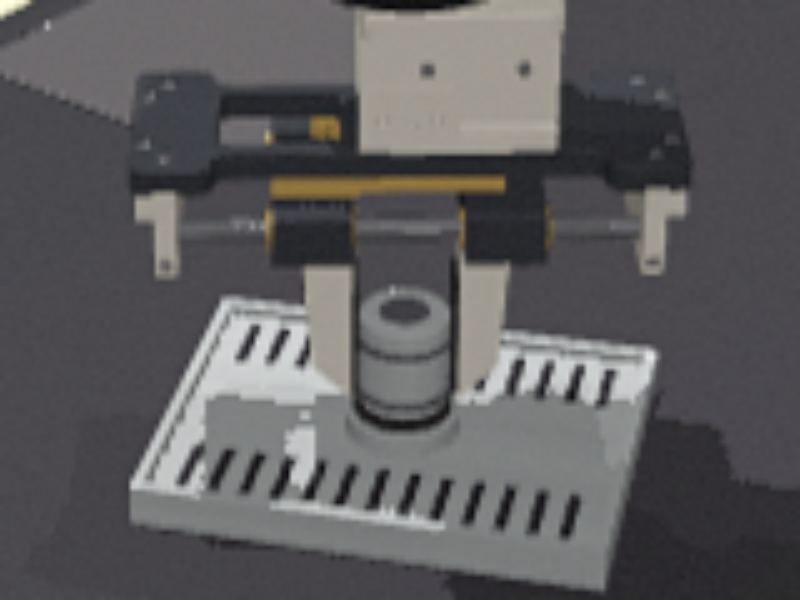

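View pics/s7f.png

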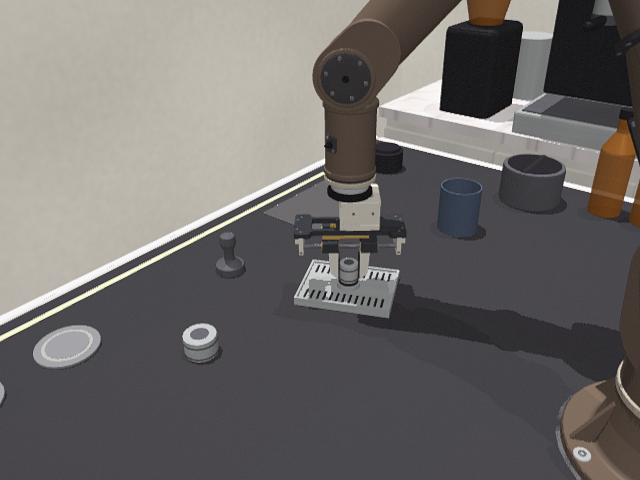

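The cap is down on the seal at crop (404,355), with only a thin black line of seal left. The large cap, tamper and pitcher are at their original pixels. Force is steady at about 9.3–10 N, roughly 2.4 mm of squash, so I'm handing in.

```bash
python3 -c "
from cell import arm
print(arm.sign_off())"
```

```text
the job is handed in; nothing more can be done
None
```

The small cap is on the stud, past the click and pressed onto its seal. I handed the job in at about 9.2 s with the gripper still holding it and pushing down.

- **Click:** the z force flipped to about -5 N as the detents pulled the cap down, then rose again once the rim met the seal.
- **Final push:** the last readings were 10.2 N and then 9.3 N, with the rim at about 25.3 mm, estimated from the TCP height and how I gripped the cap. Both point to roughly 2.3–2.7 mm of squash. I saw no sign of slipping in the grip.
- **Other objects:** in the last side picture the large cap, tamper and pitcher are where they started.
- **Checks that failed or disagreed:**
  - The top camera was blocked by the arm, so I checked the fit over the stud from the side view and the forces alone.
  - The TCP reading differed from the camera's stud position by about 1 mm.
  - A sideways force of about 2–3 N remained at the end.

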